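# Hang the drainer caddy on the rail over its drip dish

## Robot

A 6-joint arm with a two-finger parallel gripper is mounted at the origin on the work surface. World frame = base frame: x ahead of the robot, y to its left, z up, the work surface at z = 0. Lengths are in m, angles in rad, forces in N, time in s.
With the tool pointing down it reaches from about 0.35 to 0.775 m from the base axis. Payload 7.3 kg.
Tool frame: the origin (TCP) lies at the very end of the fingers, on their centre line; the grasp point (between the pads) lies 19 mm behind it; x points along the fingers, y is the direction in which the jaws open and shut, and the axes are right-handed (so a half turn about x gives the same grasp; the last joint's range is limited). The gripper opens to 92 mm and grips with 3 to 60 N. Pads are 19 mm wide; open, the fingers measure 130 mm over their backs; the gripper's body (75 mm by 190 mm) begins 47 mm behind the grasp point.
Start: joints at [1.155, 0.342, 1.524, -0, 1.275, -0.146], TCP at [0.14, 0.506, 0.227] pointing down, gripper open.
Joint ranges: [-2.53, 2.53], [-0.77, 2.02], [0.04, 2.7], [-1, 4.14], [0.28, 2.66], [-3.11, 3.11]. Speed limits (rad/s): [2.57, 2.57, 3.14, 3.14, 3.14, 3.14].

## Interface

Orientations are given as [roll, pitch, yaw] about the fixed x, y, z axes, in that order (R = Rz(yaw) Ry(pitch) Rx(roll)).
In Python, from cell import observe, vision, job gives the robot as it stands.
- The arm moves only by the tool send_rows, never from a script. Its argument "motion" is a list of rows, each an object with "hand": the opening, from -1 (shut) to 1 (fully open), so that 0 is half open; "slide": the shift along the tool's x, y, z in mm, a list of three; "spin": the turn about the tool's x in rad. In form: [{"hand": hand, "slide": [tx, ty, tz], "spin": spin}, ...]. A call has 1 to 8 rows; each row shifts and turns the pose as measured when the row begins, along the tool's axes as they then stand; what a row does not reach is not made up. A row lasts 1/10 s, in which the tool goes at most 50 mm and 8.59 degrees, less where a joint would pass 70% of its speed; a pose out of reach is approached as far as the arm can. A call with a gripper value outside its range is refused whole. The fingers move at their own pace and stop on an object; "grip_force" is the grip in N (left out, the last holds). Time passes only in rows, so rows that do not move let the fingers close. It gives the time, the measured TCP pose, the force and the opening at its end, in the units of the state.
- observe(): the state, without advancing time (a new reading comes with each control period).
- vision.read_camera(name): name is "side" or "top"; returns a dict with "pixels" (400x640x3 uint8, blue, green, red), "range_z" (400x640 float32, m along the optical axis (not along the pixel's ray), 0 where there is no reading), "fx", "fy", "cx", "cy" (pixels), "world_from_camera" (4x4, takes a point from camera to world coordinates). Camera axes: x right, y down, z forward; pixel columns grow to the right and rows downward; lengths in m; the calibration is good to about 2 mm. A picture is of the moment at which its call begins.
- job.hand_in(): hands the job in, once; it reports no verdict.
Trained networks look in a picture, given as the dict that the camera call returned (one of the last four; its "shot" number tells which), for a name from the list of things; names that differ only in an ending like _2 or _b are one class to them, and where a whole thing is asked for, a point or a joint stands for the part that bears it (a point fixed in the world has none). Each returns a list of dicts, best first, with "conf" (0 to 1); they miss things now and then, are a little off and sometimes report something else, mostly with a low value. They report only what shows in the picture. A call takes as long as a camera call.
- vision.search_frame(picture, thing): "uv" ([column, row] in pixels, amid what is visible of it).
- vision.cut_out(picture, thing): "mask" (400x640 bool, what is visible of it) and "uv" ([column, row] in pixels, amid what is visible of it).
The state is a dict: "time": time; "qpos": joint angles; "qvel": joint speeds; "joint_efforts": joint torques, N m; "tool_pos": TCP position; "tool_rot": TCP orientation; "contact_force": force on the tool from outside, world axes, zero at the start; "torque": the same for the moment, N m; "opening": finger opening in m.
Only numpy, scipy, OpenCV 4.12 (cv2) and the standard library are available. Lean on these libraries where they do the work, as an engineer would, in place of code of your own. Each camera call takes 0.05 s, during which the arm holds its last target.

## Task

Hang the washed square slatted cutlery caddy on the kitchen rail so that it can drip-dry: hook it on over the half of the rail away from the grey drip dish, then slide it along the rail until it hangs centred over the dish. Let go of it there, hanging still, and leave the round cup with the same kind of hook where it stands.

Things in the scene. Friction and masses are not known exactly. Their poses are not given: they have to be found in the camera images.
- caddy: Square slatted steel caddy, 70x70x70 mm, under 0.4 kg. Origin: underside of its hook's crown, 150 above its bottom, over its centre. Hook (in xz, 18 wide, inner radius 18): stem rises on -x, lip on +x ends 26 below origin; the rail enters from +x between lip and caddy rim (80 below origin). Grip tab on the crown: 12 thick (y), 26 wide (x), from 2 to 48 above origin. Hangs level, origin 6 above rail axis.
- cup: Bystander: round plain-walled steel cup, 72 mm in diameter, 70 mm high, with the same hook and tab as the caddy (198 mm high in all). Origin: underside of the hook's crown, 150 mm above its bottom, z up. It, the caddy and a white mug (85 mm high) stand in a row across the counter in front of the rail; their order varies.
- rail_mid (a point): Middle of the axis of the fixed horizontal steel rail: round bar, 12 mm in diameter, 460 mm long, axis 220 mm above the counter, a post at each end (feet: 70 mm discs). y runs along the rail, x across it, away from the robot, z up. The rail is bare.
- dish: Square grey drip dish, 120 x 120 x 20 mm, fixed under the rail, centred on it, 80 to 120 mm to one side (+y or -y) of the rail's middle. Origin: centre of its underside; y along the rail. A lidded white pot (72 mm in diameter, 50 mm high) stands under the rail's other half; the caddy, hung, passes 25 mm above it.

How it is judged:
By the outcome, as a careful person would: the job done as asked, in the order asked, and still so for the second after the job is handed in, with the robot touching nothing.
It also fails if it takes over 51 s, if anything falls off the work surface, if the arm or the gripper's body presses on something with over 40 N, if the wrist force passes 120 N, or if a joint passes its speed limit or range.

## Working session

There is one attempt and no reset: what is moved stays moved. The work goes in short steps, Python scripts to look and compute and a tool call to move; the robot and the scene stay as the last step left them, time stands still between calls to the robot, and variables do not carry over. Pictures are saved under pics/ and viewed, and the job is handed in when it is done.

Besides the shell and the picture viewer there is one more tool, called after ">>>" as name(argument=value, ...), one argument or row to a line, values as JSON. send_rows: Moves the arm, as the interface text tells. Its arguments: {"type":"object","properties":{"motion":{"type":"array","items":{"type":"object","properties":{"hand":{"type":"number"},"slide":{"type":"array","items":{"type":"number"}},"spin":{"type":"number"}}}},"grip_force":{"type":"number"}},"required":["motion"]}

```bash
mkdir -p pics; ls; python3 - <<'E'
from cell import observe, vision
import cv2,numpy as np,pickle
s=observe();print({k:np.round(v,3).tolist() for k,v in s.items()})
for n in ("top","side"):
    p=vision.read_camera(n);cv2.imwrite(f"pics/{n}0.png",p["pixels"]);pickle.dump(p,open(f"{n}0.pkl","wb"))
    print(n,p['fx'],np.round(p['world_from_camera'],3).tolist())
    for t in("caddy","cup","rail_mid","dish"):
        print(t,[(r['uv'],round(r['conf'],2)) for r in vision.search_frame(p,t)][:3])
E
```

```text
pics
{'time': 0.0, 'qpos': [1.155, 0.343, 1.525, 0.0, 1.275, -0.146], 'qvel': [0.001, 0.0, 0.0, 0.0, -0.0, 0.002], 'joint_efforts': [-0.002, -43.125, -24.422, 0.072, 0.056, -0.0], 'tool_pos': [0.14, 0.506, 0.226], 'tool_rot': [-1.722, 1.569, -1.992], 'contact_force': [-0.463, 1.226, 0.528], 'torque': [0.03, 0.011, 0.03], 'opening': 0.092}
top 461.7308014344306 [[0.147, -0.968, 0.202, 0.384], [-0.989, -0.144, 0.033, -0.009], [-0.003, -0.205, -0.979, 0.921], [0.0, 0.0, 0.0, 1.0]]
caddy [([321.1, 269.1], 0.66)]
cup [([423.2, 281.6], 0.57)]
rail_mid [([369.3, 142.3], 0.89)]
dish [([392.7, 180.2], 0.63)]
side 397.6959095962216 [[-0.979, -0.139, 0.146, 0.419], [-0.202, 0.693, -0.692, 0.499], [-0.004, -0.707, -0.707, 0.684], [0.0, 0.0, 0.0, 1.0]]
caddy [([359.6, 244.8], 0.73)]
cup [([372.8, 177.3], 0.7)]
rail_mid [([212.5, 228.4], 0.78)]
dish [([280.0, 204.7], 0.7)]
```

View pics/top0.png

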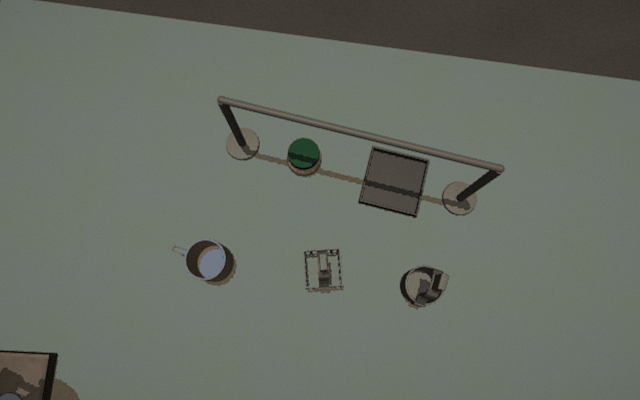

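View pics/side0.png

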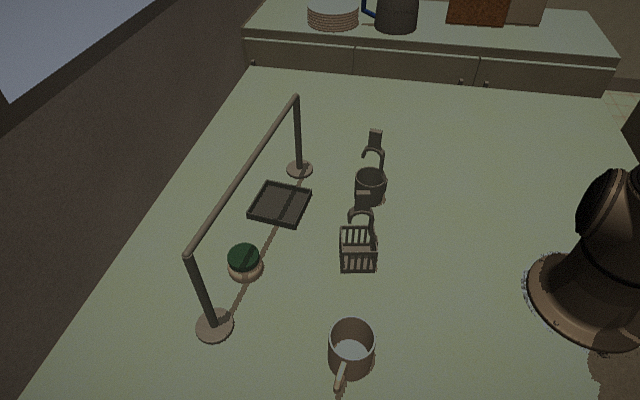

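The top view shows the mug at (208,260), the caddy at (323,270) and the cup at (424,286). The dish at (393,181) is under the right half of the rail (-y), and the pot at (303,153) is under the left half. Next I measure positions.

```bash
cat > h.py <<'E'
import numpy as np
def cloud(p):
    z=p['range_z'];v,u=np.mgrid[:400,:640]
    P=np.stack([(u-p['cx'])/p['fx']*z,(v-p['cy'])/p['fy']*z,z],-1)
    T=p['world_from_camera'];W=P@T[:3,:3].T+T[:3,3];W[z<=0]=np.nan
    return W
def sel(W,zlo,zhi,x=None,y=None):
    m=(W[...,2]>zlo)&(W[...,2]<zhi)
    if x:m&=(W[...,0]>x[0])&(W[...,0]<x[1])
    if y:m&=(W[...,1]>y[0])&(W[...,1]<y[1])
    return m
E
python3 - <<'E'
from cell import observe, vision
import cv2,numpy as np
from h import *
for n in("top","side"):
    p=vision.read_camera(n);W=cloud(p)
    print(n,'table z',np.nanmedian(W[sel(W,-.03,.03)][:,2]))
    for t in("caddy","cup","dish","rail_mid"):
        r=vision.cut_out(p,t)
        if not r: print(t,None);continue
        m=r[0]['mask'];Q=W[m];Q=Q[~np.isnan(Q[:,0])]
        if t=='rail_mid': Q=Q[Q[:,2]>.2]
        print(t,r[0]['conf'],len(Q),'lo',np.percentile(Q,2,0).round(3),'hi',np.percentile(Q,98,0).round(3))
        if t in('caddy','cup'):
            for a,b in((.01,.06),(.06,.075),(.08,.12),(.12,.148),(.148,.158),(.158,.21)):
                k=Q[(Q[:,2]>a)&(Q[:,2]<b)]
                if len(k)>4:
                    rr=cv2.minAreaRect((k[:,:2]*1000).astype(np.float32));print('  ',a,b,len(k),np.round(rr[0],1),np.round(rr[1],1),round(rr[2],1),'med',np.median(k,0).round(3))
        if t=='dish':
            k=Q[Q[:,2]>-.005];rr=cv2.minAreaRect((k[:,:2]*1000).astype(np.float32));print('  ',rr)
    m=sel(W,.205,.235,(.35,.8),(-.4,.4));Q=W[m]
    # rail
    nl,lab,st,_=cv2.connectedComponentsWithStats(m.astype(np.uint8))
    i=1+np.argmax(st[1:,4]);Q=W[lab==i];c=np.median(Q,0);c=Q.mean(0);d=np.linalg.svd(Q-c)[2][0] if len(Q)<6000 else None
    d=d*np.sign(d[1]);t=(Q-c)@d;print('rail c',c.round(4),'dir',d.round(4),'ends',(c+d*t.min()).round(4),(c+d*t.max()).round(4),'mid',(c+d*(t.min()+t.max())/2).round(4),'z med',np.median(Q[:,2]), 'len',t.max()-t.min())
E
```

```text
top table z -0.0008983216254165316
caddy 0.96 1419 lo [ 0.411 -0.042 -0.   ] hi [0.484 0.029 0.198]
   0.01 0.06 120 [447.4  -7.6] [70. 67.] 12.3 med [ 0.472 -0.017  0.016]
   0.06 0.075 218 [446.2  -7.1] [71.8 69.4] 12.4 med [ 0.435 -0.006  0.069]
   0.08 0.12 38 [421.  -12.4] [ 5.6 16.5] 15.0 med [ 0.422 -0.012  0.086]
   0.12 0.148 103 [447.2  -6.9] [49.9 17.9] 12.6 med [ 0.43  -0.008  0.144]
   0.148 0.158 77 [446.2  -7.3] [37.4 17.8] 12.5 med [ 0.441 -0.008  0.153]
   0.158 0.21 140 [446.9  -7.1] [26.1 11.9] 13.0 med [ 0.446 -0.007  0.197]
cup 0.9 1515 lo [ 0.408 -0.227 -0.001] hi [ 0.476 -0.161  0.198]
   0.01 0.06 215 [ 439.9 -192.9] [71.  63.2] 16.7 med [ 0.442 -0.176  0.037]
   0.06 0.075 225 [ 441. -191.] [70.9 60.7] 32.5 med [ 0.426 -0.185  0.068]
   0.08 0.12 65 [ 421.  -191.2] [17.8 10.7] 84.3 med [ 0.42  -0.188  0.09 ]
   0.12 0.148 128 [ 444.  -195.1] [18.1 50.1] 81.2 med [ 0.427 -0.191  0.143]
   0.148 0.158 93 [ 441.8 -192.5] [37.4 16.9] 4.2 med [ 0.439 -0.189  0.152]
   0.158 0.21 225 [ 443.4 -195. ] [12.3 25.8] 79.9 med [ 0.443 -0.192  0.195]
dish 0.68 3495 lo [ 0.
[... 1238 characters left out ...]
2.6 med [ 0.421 -0.185  0.096]
   0.12 0.148 96 [ 442.3 -195.7] [23.  47.6] 75.8 med [ 0.426 -0.191  0.138]
   0.148 0.158 77 [ 442.6 -194.6] [20.8 35. ] 83.3 med [ 0.441 -0.19   0.152]
   0.158 0.21 246 [ 444.3 -104.2] [197.4  26.6] 89.2 med [ 0.442 -0.192  0.183]
dish 0.65 2201 lo [ 0.584 -0.187  0.001] hi [ 0.706 -0.062  0.021]
   ((649.5106201171875, -136.68240356445312), (146.31600952148438, 132.5153350830078), 83.67827606201172)
rail_mid 0.73 1518 lo [ 0.626 -0.257  0.205] hi [0.682 0.202 0.227]
rail c [0.6588 0.0249 0.2229] dir [ 0.107   0.9943 -0.0023] ends [ 0.6273 -0.2683  0.2236] [0.6781 0.2035 0.2225] mid [ 0.6527 -0.0324  0.223 ] z med 0.22410537515195644 len 0.47459586015639293
```

```bash
cat >> h.py <<'E'
from scipy.spatial.transform import Rotation as Ro
def go(pos,yaw):
    """target TCP, and yaw of tool-y line about z (direction of +y world when 0)"""
    from cell import observe
    s=observe();R=Ro.from_euler('xyz',s['tool_rot']).as_matrix()
    d=np.array(pos)-s['tool_pos'];
    print('t',round(s['time'],2),'tcp',np.round(s['tool_pos'],4),'F',np.round(s['contact_force'],1),'T',np.round(s['torque'],2),'open',round(s['opening'],4),'toolx',R[:,0].round(3),'tooly',R[:,1].round(3),'tz',R[:,2].round(3))
    a=np.arctan2(-R[0,1],R[1,1]); e=yaw-a; e=(e+np.pi/2)%np.pi-np.pi/2
    spin=-e*1 # tool x down
    print('slide mm (tool, spin not applied)',np.round(R.T@d*1000,1),'spin',round(spin,3),'q6',round(s['qpos'][5],3))
    R2=R@Ro.from_euler('x',spin).as_matrix();print('after spin slide',np.round(R2.T@d*1000,1))
E
python3 -c "
from h import *
go((.4465,-.007,.25),.205)"
```

```text
t 1.0 tcp [0.1399 0.506  0.2267] F [ 0.2  0.9 -0.1] T [ 0.   -0.01  0.05] open 0.092 toolx [ 0.  0. -1.] tooly [0.266 0.964 0.   ] tz [ 0.964 -0.266  0.   ]
slide mm (tool, spin not applied) [ -23.3 -412.8  432.2] spin -0.475 q6 -0.146
after spin slide [ -23.3 -564.7  195.7]
```

>>> send_rows(
  motion=[
    {"hand": 1, "slide": [-8, 0, 0], "spin": -0.12},
    {"hand": 1, "slide": [-8, 0, 0], "spin": -0.12},
    {"hand": 1, "slide": [-7, 0, 0], "spin": -0.12},
    {"hand": 1, "slide": [0, 0, 0], "spin": -0.115},
    {"hand": 1, "slide": [0, -40, 14], "spin": 0},
    {"hand": 1, "slide": [0, -45, 16], "spin": 0},
    {"hand": 1, "slide": [0, -45, 16], "spin": 0},
    {"hand": 1, "slide": [0, -45, 16], "spin": 0},
  ],
)

```text
time: 1.8
tool_pos: [0.2398, 0.3488, 0.2497]
tool_rot: [1.187, 1.569, 1.422]
contact_force: [0.2, -0.1, -0.3]
opening: 0.092
```

```bash
python3 -c "
from h import *
go((.4465,-.007,.25),.205)"
```

```text
t 1.8 tcp [0.2398 0.3488 0.2497] F [ 0.2 -0.1 -0.3] T [ 0.09 -0.05  0.  ] open 0.092 toolx [ 0.     0.002 -1.   ] tooly [-0.233  0.973  0.002] tz [0.973 0.233 0.001]
slide mm (tool, spin not applied) [  -0.9 -394.1  118.2] spin 0.03 q6 -1.02
after spin slide [  -0.9 -390.4  130. ]
```

>>> send_rows(
  motion=[
    {"hand": 1, "slide": [0, -45, 15], "spin": 0.03},
    {"hand": 1, "slide": [0, -45, 15], "spin": 0},
    {"hand": 1, "slide": [0, -45, 15], "spin": 0},
    {"hand": 1, "slide": [0, -45, 15], "spin": 0},
    {"hand": 1, "slide": [0, -45, 15], "spin": 0},
    {"hand": 1, "slide": [0, -45, 15], "spin": 0},
    {"hand": 1, "slide": [0, -45, 15], "spin": 0},
    {"hand": 1, "slide": [0, -45, 15], "spin": 0},
  ],
)

```text
time: 2.6
tool_pos: [0.4371, 0.0071, 0.2517]
tool_rot: [0.267, 1.562, 0.472]
contact_force: [0.4, 1.4, 0.6]
opening: 0.0918
```

```bash
python3 -c "
from h import *
go((.4465,-.007,.25),.205)"
```

```text
t 2.6 tcp [0.4371 0.0071 0.2517] F [0.4 1.4 0.6] T [0.08 0.   0.01] open 0.0918 toolx [ 0.008  0.004 -1.   ] tooly [-0.204  0.979  0.002] tz [0.979 0.204 0.009]
slide mm (tool, spin not applied) [  1.7 -15.7   6.3] spin 0.0 q6 -1.941
after spin slide [  1.7 -15.7   6.3]
```

>>> send_rows(
  motion=[
    {"hand": 0.6, "slide": [0, -15, 6], "spin": 0},
    {"hand": 0.3, "slide": [0, 0, 0], "spin": 0},
    {"hand": 0, "slide": [0, 0, 0], "spin": 0},
  ],
)

```text
time: 2.9
tool_pos: [0.4483, -0.0122, 0.2512]
tool_rot: [0.154, 1.562, 0.351]
contact_force: [0.4, 0.4, -0.4]
opening: 0.0724
```

```bash
python3 -c "
from h import *
go((.4465,-.007,.164),.205)"
```

```text
t 2.9 tcp [ 0.4483 -0.0122  0.2512] F [ 0.4  0.4 -0.4] T [ 0.09  0.05 -0.06] open 0.0724 toolx [ 0.008  0.003 -1.   ] tooly [-0.196  0.981  0.001] tz [0.981 0.196 0.009]
slide mm (tool, spin not applied) [87.2  5.3 -1.6] spin -0.008 q6 -1.971
after spin slide [87.2  5.3 -1.5]
```

>>> send_rows(
  motion=[
    {"hand": 0, "slide": [10, 5, -1], "spin": -0.008},
    {"hand": 0, "slide": [25, 0, 0], "spin": 0},
    {"hand": 0, "slide": [25, 0, 0], "spin": 0},
    {"hand": 0, "slide": [15, 0, 0], "spin": 0},
    {"hand": 0, "slide": [7, 0, 0], "spin": 0},
    {"hand": 0, "slide": [0, 0, 0], "spin": 0},
  ],
)

```text
time: 3.5
tool_pos: [0.4427, 0.0015, 0.1653]
tool_rot: [0.309, 1.561, 0.526]
contact_force: [-0.2, 0.4, 0.5]
opening: 0.0459
```

```bash
python3 - <<'E'
from h import *
go((.4465,-.007,.164),.205)
from cell import vision
import cv2
for n in("top","side"):
    p=vision.read_camera(n);u,v=(323,262) if n=="top" else (362,200)
    c=p["pixels"][max(0,v-70):v+70,u-80:u+80];cv2.imwrite(f"pics/g_{n}.png",cv2.resize(cv2.convertScaleAbs(c,alpha=1.8),None,fx=4,fy=4))
E
```

```text
t 3.5 tcp [0.4427 0.0015 0.1653] F [-0.2  0.4  0.5] T [0.02 0.03 0.02] open 0.0459 toolx [ 0.008  0.005 -1.   ] tooly [-0.215  0.977  0.003] tz [0.977 0.215 0.009]
slide mm (tool, spin not applied) [ 1.3 -9.1  1.9] spin 0.012 q6 -1.966
after spin slide [ 1.3 -9.1  2. ]
```

>>> send_rows(
  motion=[
    {"hand": 0, "slide": [1, -7, 2], "spin": 0.01},
    {"hand": 0, "slide": [0, 0, 0], "spin": 0},
    {"hand": 0, "slide": [0, 0, 0], "spin": 0},
  ],
)

```text
time: 3.9
tool_pos: [0.4487, -0.0059, 0.1674]
tool_rot: [0.019, 1.555, 0.225]
contact_force: [0.1, 0.7, -0.7]
opening: 0.0458
```

```bash
python3 - <<'E'
from h import *
go((.4465,-.007,.164),.205)
from cell import vision
import cv2
im=[]
for n in("top","side"):
    p=vision.read_camera(n);u,v=(323,262) if n=="top" else (362,200)
    c=p["pixels"][max(0,v-70):v+70,u-80:u+80];im.append(cv2.resize(cv2.convertScaleAbs(c,alpha=1.8),None,fx=2.5,fy=2.5))
cv2.imwrite(f"pics/g1.png",np.hstack(im))
go((.4465,-.007,.164),.205)
E
```

```text
t 3.9 tcp [ 0.4487 -0.0059  0.1674] F [ 0.1  0.7 -0.7] T [ 0.05 -0.01 -0.01] open 0.0458 toolx [ 0.015  0.003 -1.   ] tooly [-0.204  0.979  0.   ] tz [0.979 0.204 0.016]
slide mm (tool, spin not applied) [ 3.4 -0.6 -2.4] spin 0.001 q6 -1.969
after spin slide [ 3.4 -0.6 -2.4]
t 4.0 tcp [ 0.4486 -0.0059  0.1673] F [ 0.1 -0.5  0.2] T [ 0.06  0.02 -0.01] open 0.046 toolx [ 0.015  0.003 -1.   ] tooly [-0.205  0.979  0.   ] tz [0.979 0.205 0.015]
slide mm (tool, spin not applied) [ 3.3 -0.7 -2.3] spin 0.001 q6 -1.969
after spin slide [ 3.3 -0.7 -2.3]
```

View pics/g1.png

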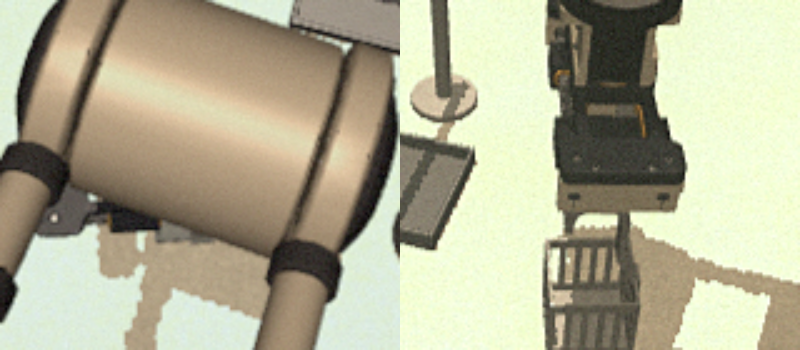

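The gripper straddles the tab, and the caddy is directly under it in the side view. I lower slightly and close.

>>> send_rows(
  grip_force=35,
  motion=[
    {"hand": 0, "slide": [4, 0, -2], "spin": 0},
    {"hand": -0.5, "slide": [0, 0, 0], "spin": 0},
    {"hand": -1, "slide": [0, 0, 0], "spin": 0},
    {"hand": -1, "slide": [0, 0, 0], "spin": 0},
    {"hand": -1, "slide": [0, 0, 0], "spin": 0},
  ],
)

```text
time: 4.5
tool_pos: [0.4464, -0.0064, 0.163]
tool_rot: [0.027, 1.555, 0.233]
contact_force: [-0.1, -0.0, -0.5]
opening: 0.0184
```

```bash
python3 - <<'E'
from h import *
go((.4465,-.007,.164),.205)
E
```

```text
t 4.5 tcp [ 0.4464 -0.0064  0.163 ] F [-0.1 -0.  -0.5] T [ 0.03 -0.   -0.01] open 0.0184 toolx [ 0.015  0.004 -1.   ] tooly [-0.204  0.979  0.   ] tz [0.979 0.204 0.015]
slide mm (tool, spin not applied) [-1.  -0.6  0. ] spin 0.001 q6 -1.971
after spin slide [-1.  -0.6  0. ]
```

>>> send_rows(
  motion=[
    {"hand": -1, "slide": [0, 0, 0], "spin": 0},
    {"hand": -1, "slide": [0, 0, 0], "spin": 0},
    {"hand": -1, "slide": [0, 0, 0], "spin": 0},
  ],
)

```text
time: 4.8
tool_pos: [0.4463, -0.0064, 0.1628]
tool_rot: [0.032, 1.556, 0.238]
contact_force: [-0.2, -0.0, 0.5]
opening: 0.0115
```

```bash
python3 - <<'E'
from h import *
d=np.array([.1086,.9941]);d/=np.linalg.norm(d);xr=np.array([d[1],-d[0]]);m=np.array([.6535,-.0322])
for x in(-.12,0):
    q=m+d*.085+xr*x;print(x,q)
q=m+d*.085-xr*.12
go((*q,.163+.123),-.108)
E
```

```text
-0.12 [0.54344058 0.0653291 ]
0 [0.66273087 0.05229728]
t 4.8 tcp [ 0.4463 -0.0064  0.1628] F [-0.2 -0.   0.5] T [ 0.03 -0.02  0.01] open 0.0115 toolx [ 0.014  0.003 -1.   ] tooly [-0.204  0.979  0.   ] tz [0.979 0.204 0.015]
slide mm (tool, spin not applied) [-121.5   50.4  111.6] spin 0.314 q6 -1.971
after spin slide [-121.5   82.4   90.6]
```

>>> send_rows(
  motion=[
    {"hand": -1, "slide": [-6, 0, 0], "spin": 0},
    {"hand": -1, "slide": [-12, 0, 0], "spin": 0},
    {"hand": -1, "slide": [-18, 0, 0], "spin": 0},
    {"hand": -1, "slide": [-18, 0, 0], "spin": 0},
    {"hand": -1, "slide": [-18, 0, 0], "spin": 0},
    {"hand": -1, "slide": [-18, 0, 0], "spin": 0},
    {"hand": -1, "slide": [-18, 0, 0], "spin": 0},
    {"hand": -1, "slide": [-12, 0, 0], "spin": 0},
  ],
)

```text
time: 5.6
tool_pos: [0.4409, -0.006, 0.285]
tool_rot: [1.067, 1.564, 1.273]
contact_force: [0.3, -0.8, -3.2]
opening: 0.0117
```

>>> send_rows(
  motion=[
    {"hand": -1, "slide": [0, 0, 0], "spin": 0.05},
    {"hand": -1, "slide": [0, 0, 0], "spin": 0.06},
    {"hand": -1, "slide": [0, 0, 0], "spin": 0.06},
    {"hand": -1, "slide": [0, 0, 0], "spin": 0.06},
    {"hand": -1, "slide": [0, 0, 0], "spin": 0.05},
    {"hand": -1, "slide": [0, 0, 0], "spin": 0.03},
    {"hand": -1, "slide": [0, 0, 0], "spin": 0},
  ],
)

```text
time: 6.3
tool_pos: [0.4393, -0.0055, 0.2873]
tool_rot: [1.57, 1.564, 1.453]
contact_force: [0.3, -0.3, -3.3]
opening: 0.0114
```

```bash
python3 - <<'E'
from h import *
go((.5434,.0653,.286),-.108)
from cell import vision
import cv2
p=vision.read_camera("side");cv2.imwrite("pics/lift.png",p["pixels"])
go((.5434,.0653,.286),-.108)
E
```

```text
t 6.3 tcp [ 0.4393 -0.0055  0.2873] F [ 0.3 -0.3 -3.3] T [ 0.04 -0.02 -0.1 ] open 0.0114 toolx [ 0.001  0.006 -1.   ] tooly [0.116 0.993 0.007] tz [ 0.993 -0.116  0.   ]
slide mm (tool, spin not applied) [ 1.8 82.4 95.2] spin -0.008 q6 -1.648
after spin slide [ 1.8 81.6 95.9]
t 6.35 tcp [ 0.4393 -0.0055  0.2873] F [ 0.8 -0.3 -4.2] T [ 0.01  0.   -0.  ] open 0.0121 toolx [ 0.001  0.007 -1.   ] tooly [0.115 0.993 0.007] tz [ 0.993 -0.115  0.   ]
slide mm (tool, spin not applied) [ 1.8 82.3 95.3] spin -0.008 q6 -1.649
after spin slide [ 1.8 81.6 95.9]
```

View pics/lift.png

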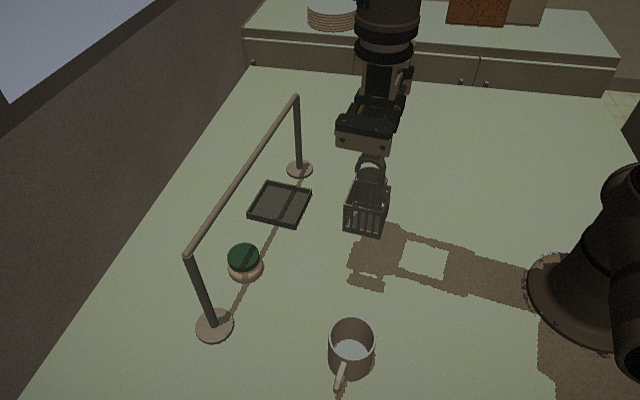

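The caddy is lifted, hanging from the gripper at (367,205). Next I move to the approach point in front of the rail half that has the pot.

>>> send_rows(
  motion=[
    {"hand": -1, "slide": [0, 6, 7], "spin": -0.004},
    {"hand": -1, "slide": [0, 12, 14], "spin": -0.004},
    {"hand": -1, "slide": [0, 15, 17], "spin": 0},
    {"hand": -1, "slide": [0, 15, 17], "spin": 0},
    {"hand": -1, "slide": [0, 15, 17], "spin": 0},
    {"hand": -1, "slide": [0, 12, 14], "spin": 0},
    {"hand": -1, "slide": [0, 6, 7], "spin": 0},
    {"hand": -1, "slide": [0, 0, 0], "spin": 0},
  ],
)

```text
time: 7.15
tool_pos: [0.5462, 0.0705, 0.2866]
tool_rot: [1.754, 1.563, 1.652]
contact_force: [-1.1, 0.4, -3.6]
opening: 0.0118
```

```bash
python3 - <<'E'
from h import *
from cell import vision
import cv2
im=[]
for n in("side","top"):
    p=vision.read_camera(n);im.append(p["pixels"][100:350,120:520]);W=cloud(p)
    r=vision.cut_out(p,"caddy");
    if r:
        Q=W[r[0]['mask']];Q=Q[~np.isnan(Q[:,0])];print(n,r[0]['conf'],np.percentile(Q,[2,50,98],0).round(3).tolist())
        for a,b in((.12,.16),(.16,.195),(.2,.25),(.25,.285)):
            k=Q[(Q[:,2]>a)&(Q[:,2]<b)]
            if len(k)>4: print(a,b,[np.round(t,1) for t in cv2.minAreaRect((k[:,:2]*1000).astype(np.float32))])
cv2.imwrite("pics/app.png",np.hstack(im))
go((.6627,.0523,.286),-.108)
E
```

```text
side 0.77 [[0.506, -0.081, 0.002], [0.541, 0.077, 0.168], [0.585, 0.108, 0.293]]
0.12 0.16 [array([541.9,  71.4]), array([73.3, 73.5]), np.float64(83.6)]
0.16 0.195 [array([542.1,  71.1]), array([73.2, 74.7]), np.float64(83.2)]
0.2 0.25 [array([539.1,  73. ]), array([20. , 53.5]), np.float64(89.5)]
0.25 0.285 [array([543.4,  70.5]), array([20.1, 46.6]), np.float64(84.6)]
top 0.72 [[0.511, 0.079, -0.002], [0.531, 0.103, 0.158], [0.584, 0.131, 0.272]]
0.12 0.16 [array([538.9,  97.7]), array([17.7, 56.4]), np.float64(84.9)]
0.16 0.195 [array([533.5,  95.2]), array([23.8, 45. ]), np.float64(84.5)]
0.25 0.285 [array([528.,  79.]), array([12.6,  3.5]), np.float64(1.8)]
t 7.35 tcp [0.545  0.0693 0.2872] F [-1.2 -0.6 -3.7] T [-0.05  0.01  0.01] open 0.0118 toolx [-0.     0.007 -1.   ] tooly [0.103 0.995 0.007] tz [ 0.995 -0.103 -0.001]
slide mm (tool, spin not applied) [  1.1  -4.8 118.8] spin 0.005 q6 -1.486
after spin slide [  1.1  -4.2 118.8]
```

View pics/app.png

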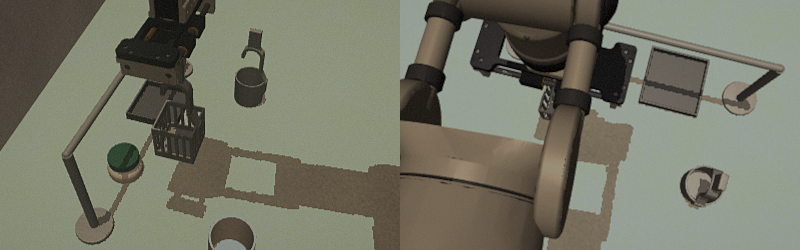

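Yaw is aligned at -6.5°. By the geometry, the rail (0.214–0.226) fits between the caddy rim (0.194) and the lip (0.248), so I advance.

>>> send_rows(
  motion=[
    {"hand": -1, "slide": [0, -1, 8], "spin": 0.005},
    {"hand": -1, "slide": [0, -1, 15], "spin": 0},
    {"hand": -1, "slide": [0, -1, 18], "spin": 0},
    {"hand": -1, "slide": [0, -1, 18], "spin": 0},
    {"hand": -1, "slide": [0, 0, 18], "spin": 0},
    {"hand": -1, "slide": [0, 0, 12], "spin": 0},
    {"hand": -1, "slide": [0, 0, 8], "spin": 0},
    {"hand": -1, "slide": [0, 0, 0], "spin": 0},
  ],
)

```text
time: 8.15
tool_pos: [0.6451, 0.0488, 0.2893]
tool_rot: [1.143, 1.564, 1.027]
contact_force: [0.0, -0.9, -3.8]
opening: 0.0122
```

```bash
python3 - <<'E'
from h import *
go((.6627,.0523,.286),-.108)
E
```

```text
t 8.15 tcp [0.6451 0.0488 0.2893] F [ 0.  -0.9 -3.8] T [-0.01  0.14  0.03] open 0.0122 toolx [ 0.003  0.006 -1.   ] tooly [0.115 0.993 0.006] tz [ 0.993 -0.115  0.003]
slide mm (tool, spin not applied) [ 3.4  5.4 17.1] spin -0.007 q6 -1.501
after spin slide [ 3.4  5.3 17.1]
```

>>> send_rows(
  motion=[
    {"hand": -1, "slide": [1, 1, 7], "spin": -0.005},
    {"hand": -1, "slide": [0, 1, 7], "spin": 0},
    {"hand": -1, "slide": [0, 0, 3], "spin": 0},
    {"hand": -1, "slide": [0, 0, 0], "spin": 0},
  ],
)

```text
time: 8.55
tool_pos: [0.6631, 0.0482, 0.2885]
tool_rot: [1.164, 1.565, 1.053]
contact_force: [0.1, -0.7, -3.7]
opening: 0.0118
```

```bash
python3 - <<'E'
from h import *
from cell import vision
import cv2
p=vision.read_camera("side");cv2.imwrite("pics/over.png",cv2.resize(p["pixels"][110:290,160:400],None,fx=3,fy=3))
go((.6627,.0523,.239),-.108)
E
```

```text
t 8.6 tcp [0.6629 0.0483 0.2886] F [-0.1 -0.3 -3.3] T [ 0.01  0.07 -0.01] open 0.0121 toolx [ 0.003  0.006 -1.   ] tooly [0.111 0.994 0.006] tz [ 0.994 -0.111  0.002]
slide mm (tool, spin not applied) [49.6  3.7 -0.7] spin -0.003 q6 -1.505
after spin slide [49.6  3.7 -0.7]
```

View pics/over.png

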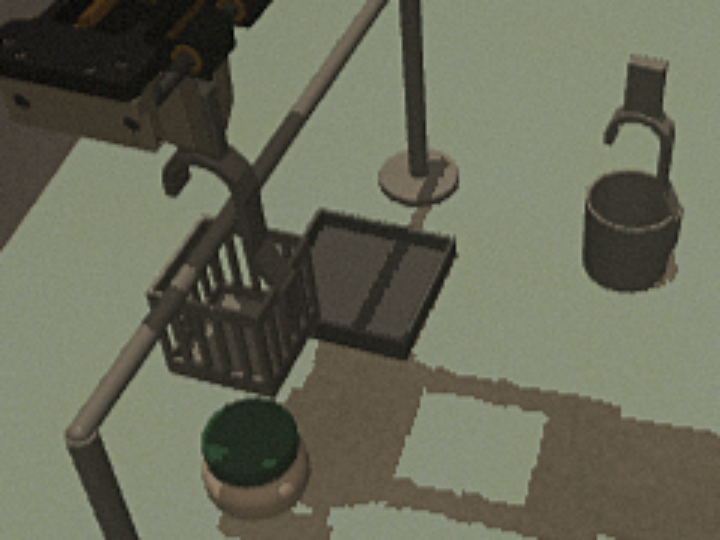

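The rail now runs between the lip (175,180) and the caddy rim, with the hook directly above it. I lower it.

>>> send_rows(
  motion=[
    {"hand": -1, "slide": [6, 0, 0], "spin": 0},
    {"hand": -1, "slide": [10, 0, 0], "spin": 0},
    {"hand": -1, "slide": [10, 0, 0], "spin": 0},
    {"hand": -1, "slide": [9, 0, 0], "spin": 0},
    {"hand": -1, "slide": [7, 0, 0], "spin": 0},
    {"hand": -1, "slide": [3, 0, 0], "spin": 0},
    {"hand": -1, "slide": [0, 0, 0], "spin": 0},
  ],
)

```text
time: 9.3
tool_pos: [0.6618, 0.0489, 0.2392]
tool_rot: [1.421, 1.565, 1.311]
contact_force: [0.3, -0.9, -0.1]
opening: 0.0119
```

```bash
python3 - <<'E'
from h import *
go((.6627,.0523,.239),-.108)
E
```

```text
t 9.3 tcp [0.6618 0.0489 0.2392] F [ 0.3 -0.9 -0.1] T [-0.01  0.01 -0.01] open 0.0119 toolx [ 0.001  0.006 -1.   ] tooly [0.11  0.994 0.006] tz [ 0.994 -0.11   0.001]
slide mm (tool, spin not applied) [0.2 3.5 0.5] spin -0.003 q6 -1.505
after spin slide [0.2 3.5 0.5]
```

```bash
python3 - <<'E'
from h import *
import pickle
d=np.array([.1086,.9941]);d/=np.linalg.norm(d);xr=np.array([d[1],-d[0]]);m=np.array([.6535,-.0322])
for n in("top","side"):
    p=pickle.load(open(n+"0.pkl","rb"));W=cloud(p)
    for lo,hi in((.013,.028),(.004,.028)):
        k=W[sel(W,lo,hi,(.55,.75),(-.22,-.04))][:,:2]-m
        s=k@d;x=k@xr
        q=lambda a:(np.percentile(a,[.5,99.5])*1000).round(1)
        print(n,lo,len(k),'s',q(s),q(s).mean(),'x',q(x),q(x).mean())
go((.6433,-.126,.239),-.108)
E
```

```text
top 0.013 537 s [-153.1  -33.5] -93.3 x [-57.7  63. ] 2.6499999999999986
top 0.004 1515 s [-153.   -33.3] -93.15 x [-57.6  62.8] 2.599999999999998
side 0.013 483 s [-154.9  -32.8] -93.85 x [-58.6  61.7] 1.5500000000000007
side 0.004 1392 s [-154.1  -33. ] -93.55 x [-58.6  61.1] 1.25
t 9.3 tcp [0.6618 0.0489 0.2392] F [ 0.3 -0.9 -0.1] T [-0.01  0.01 -0.01] open 0.0119 toolx [ 0.001  0.006 -1.   ] tooly [0.11  0.994 0.006] tz [ 0.994 -0.11   0.001]
slide mm (tool, spin not applied) [  -0.8 -175.9    0.9] spin -0.003 q6 -1.505
after spin slide [  -0.8 -175.9    0.4]
```

Wrist load went to about zero, so the rail carries the caddy. Now I slide it along the rail, watching the force.

>>> send_rows(
  motion=[
    {"hand": -1, "slide": [0, -5, 0], "spin": 0},
    {"hand": -1, "slide": [0, -9, 0], "spin": 0},
    {"hand": -1, "slide": [0, -12, 0], "spin": 0},
    {"hand": -1, "slide": [0, -12, 0], "spin": 0},
    {"hand": -1, "slide": [0, -12, 0], "spin": 0},
    {"hand": -1, "slide": [0, -9, 0], "spin": 0},
    {"hand": -1, "slide": [0, -5, 0], "spin": 0},
    {"hand": -1, "slide": [0, 0, 0], "spin": 0},
  ],
)

```text
time: 10.1
tool_pos: [0.6543, -0.0226, 0.2396]
tool_rot: [1.099, 1.565, 0.986]
contact_force: [-0.1, -0.2, -3.4]
opening: 0.0116
```

```bash
python3 - <<'E'
from h import *
go((.6433,-.1252,.239),-.108)
E
```

```text
t 10.1 tcp [ 0.6543 -0.0226  0.2396] F [-0.1 -0.2 -3.4] T [ 0.03 -0.03 -0.03] open 0.0116 toolx [ 0.003  0.004 -1.   ] tooly [0.113 0.994 0.005] tz [ 0.994 -0.113  0.002]
slide mm (tool, spin not applied) [ 1.000e-01 -1.032e+02  7.000e-01] spin -0.005 q6 -1.612
after spin slide [ 1.000e-01 -1.032e+02  2.000e-01]
```

>>> send_rows(
  motion=[
    {"hand": -1, "slide": [0.5, -6, 0], "spin": -0.003},
    {"hand": -1, "slide": [0, -12, 0], "spin": 0},
    {"hand": -1, "slide": [0, -16, 0], "spin": 0},
    {"hand": -1, "slide": [0, -17, 0], "spin": 0},
    {"hand": -1, "slide": [0, -17, 0], "spin": 0},
    {"hand": -1, "slide": [0, -15, 0], "spin": 0},
    {"hand": -1, "slide": [0, -8, 0], "spin": 0},
    {"hand": -1, "slide": [0, 0, 0], "spin": 0},
  ],
)

```text
time: 10.9
tool_pos: [0.6437, -0.1217, 0.2391]
tool_rot: [0.83, 1.565, 0.72]
contact_force: [0.2, 0.5, -3.6]
opening: 0.0116
```

```bash
python3 - <<'E'
from h import *
from cell import vision
import cv2
d=np.array([.1086,.9941]);d/=np.linalg.norm(d);xr=np.array([d[1],-d[0]]);m=np.array([.6535,-.0322])
for n in ("side","top"):
    p=vision.read_camera(n);cv2.imwrite(f"pics/slid_{n}.png",cv2.resize(p["pixels"][90:290,160:460],None,fx=2.6,fy=2.6))
    W=cloud(p);k=W[sel(W,.06,.15,(.55,.76),(-.22,0))]
    if len(k)>20: print(n,len(k),'s',np.percentile((k[:,:2]-m)@d,[1,99])*1e3,'x',np.percentile((k[:,:2]-m)@xr,[1,99])*1e3,'z',np.percentile(k[:,2],[1,99]))
go((.6433,-.1252,.239),-.108)
E
```

```text
side 1495 s [-125.14105497  -53.90362319] x [-40.12585836  33.21501367] z [0.07708926 0.14757809]
t 11.0 tcp [ 0.6438 -0.1204  0.2391] F [ 0.2 -0.6 -3.1] T [-0.11 -0.04  0.03] open 0.0117 toolx [ 0.005  0.004 -1.   ] tooly [0.109 0.994 0.005] tz [ 0.994 -0.109  0.004]
slide mm (tool, spin not applied) [ 0.1 -4.8 -0. ] spin -0.001 q6 -1.767
after spin slide [ 0.1 -4.8 -0. ]
```

View pics/slid_side.png

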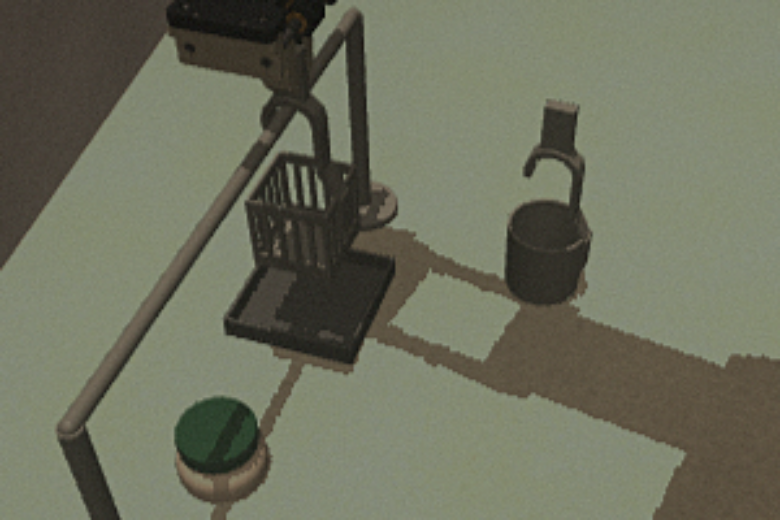

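The caddy is 4 mm short of the dish centre and hanging over it. I finish the slide and set the weight down on the rail.

>>> send_rows(
  motion=[
    {"hand": -1, "slide": [0, -4, 0], "spin": 0},
    {"hand": -1, "slide": [0.5, -1, 0], "spin": 0},
    {"hand": -1, "slide": [0.5, 0, 0], "spin": 0},
    {"hand": -1, "slide": [0, 0, 0], "spin": 0},
    {"hand": -1, "slide": [0, 0, 0], "spin": 0},
  ],
)

```text
time: 11.5
tool_pos: [0.6438, -0.1238, 0.239]
tool_rot: [0.668, 1.564, 0.562]
contact_force: [-0.4, -0.6, -2.5]
opening: 0.0117
```

```bash
cat > chk.py <<'E'
from h import *
from cell import vision
d=np.array([.1086,.9941]);d/=np.linalg.norm(d);xr=np.array([d[1],-d[0]]);m=np.array([.6535,-.0322])
def chk(ns=("side",)):
  for n in ns:
    p=vision.read_camera(n)
    W=cloud(p);k=W[sel(W,.065,.155,(.55,.76),(-.22,0))]
    if len(k)>20: print(n,len(k),'s',np.percentile((k[:,:2]-m)@d,[1,99])*1e3,'x',np.percentile((k[:,:2]-m)@xr,[1,99])*1e3,'z',np.percentile(k[:,2],[1,99]))
    k=W[sel(W,.13,.15,(.55,.76),(-.22,0))]
    if len(k)>20: print('  rim',[np.round(t,1) for t in cv2.minAreaRect(np.c_[(k[:,:2]-m)@xr,(k[:,:2]-m)@d].astype(np.float32)*1000)])
  return p
import cv2
E
python3 - <<'E'
from chk import *
chk();go((.6433,-.1252,.239),-.108)
E
```

```text
side 1507 s [-127.55419329  -55.86133537] x [-39.72019499  33.70121554] z [0.07705278 0.15108288]
  rim [array([ -2.7, -92.8]), array([74.7, 74.8]), np.float64(89.6)]
t 11.55 tcp [ 0.6438 -0.1237  0.239 ] F [ 0.5 -0.5 -2.1] T [-0.15 -0.12 -0.04] open 0.0121 toolx [ 0.006  0.004 -1.   ] tooly [0.106 0.994 0.004] tz [ 0.994 -0.106  0.006]
slide mm (tool, spin not applied) [-0.  -1.5 -0.3] spin 0.002 q6 -1.775
after spin slide [-0.  -1.5 -0.3]
```

>>> send_rows(
  motion=[
    {"hand": -1, "slide": [0, -2, 0], "spin": 0},
    {"hand": -1, "slide": [0.8, 0, 0], "spin": 0},
    {"hand": -1, "slide": [0.5, 0, 0], "spin": 0},
    {"hand": -1, "slide": [0, 0, 0], "spin": 0},
  ],
)

```text
time: 11.95
tool_pos: [0.6438, -0.1253, 0.2389]
tool_rot: [0.585, 1.562, 0.479]
contact_force: [0.4, -0.2, -1.7]
opening: 0.0119
```

```bash
python3 - <<'E'
from chk import *
chk();go((.6433,-.1252,.239),-.108)
E
```

```text
side 1504 s [-128.98226603  -57.56344724] x [-39.25546635  33.76629595] z [0.0768539  0.15033566]
  rim [array([ -2.9, -93.8]), array([74.4, 75.4]), np.float64(89.8)]
t 12.0 tcp [ 0.6438 -0.1253  0.2389] F [-1.3 -0.5  0.2] T [0.03 0.13 0.  ] open 0.012 toolx [ 0.007  0.004 -1.   ] tooly [0.105 0.994 0.005] tz [ 0.994 -0.105  0.007]
slide mm (tool, spin not applied) [-0.1  0.1 -0.5] spin 0.003 q6 -1.778
after spin slide [-0.1  0.1 -0.5]
```

>>> send_rows(
  grip_force=5,
  motion=[
    {"hand": -1, "slide": [0, 0, 0], "spin": 0},
    {"hand": -1, "slide": [0, 0, 0], "spin": 0},
    {"hand": -0.7, "slide": [0, 0, 0], "spin": 0},
    {"hand": -0.6, "slide": [0, 0, 0], "spin": 0},
    {"hand": -0.4, "slide": [0, 0, 0], "spin": 0},
    {"hand": -0.2, "slide": [0, 0, 0], "spin": 0},
    {"hand": 0, "slide": [0, 0, 0], "spin": 0},
    {"hand": 0, "slide": [0, 0, 0], "spin": 0},
  ],
)

```text
time: 12.8
tool_pos: [0.644, -0.1252, 0.2387]
tool_rot: [0.584, 1.562, 0.479]
contact_force: [0.5, -0.1, 0.5]
opening: 0.044
```

```bash
python3 - <<'E'
from chk import *
p=chk();go((.6433,-.1252,.239),-.108)
cv2.imwrite("pics/rel.png",cv2.resize(p["pixels"][60:260,160:420],None,fx=3,fy=3))
E
```

```text
side 1488 s [-129.04059193  -57.61750839] x [-34.88771356  39.22809131] z [0.07624528 0.15117122]
  rim [array([  1.5, -94.4]), array([74.5, 73.1]), np.float64(0.3)]
t 12.85 tcp [ 0.644  -0.1252  0.2387] F [ 1.2 -0.3 -0.4] T [ 0.02 -0.01  0.01] open 0.0454 toolx [ 0.008  0.004 -1.   ] tooly [0.105 0.994 0.005] tz [ 0.994 -0.105  0.007]
slide mm (tool, spin not applied) [-0.3 -0.  -0.7] spin 0.003 q6 -1.778
after spin slide [-0.3 -0.  -0.7]
```

View pics/rel.png

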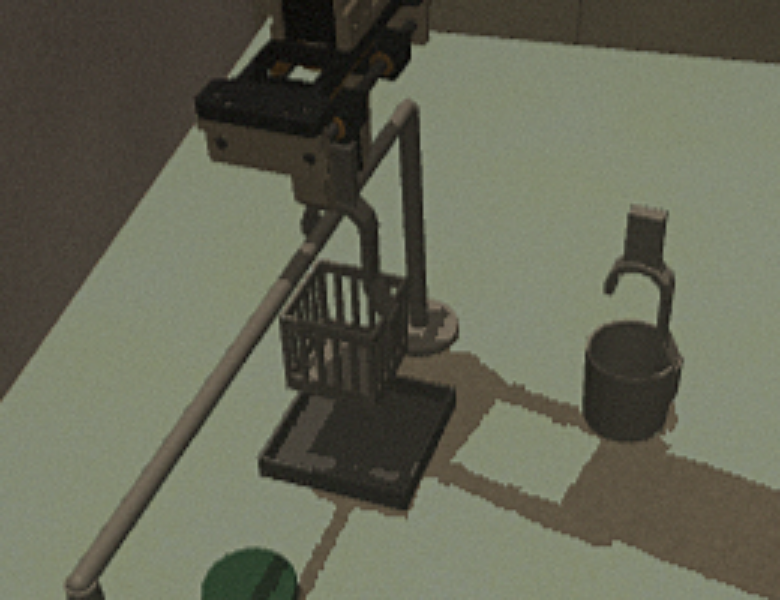

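Released: the caddy hangs over the dish and the fingers are clear of the tab. I retreat upward.

>>> send_rows(
  motion=[
    {"hand": 0, "slide": [-5, 0, 0], "spin": 0},
    {"hand": 0, "slide": [-10, 0, 0], "spin": 0},
    {"hand": 0, "slide": [-15, 0, 0], "spin": 0},
    {"hand": 0, "slide": [-15, 0, 0], "spin": 0},
    {"hand": 0, "slide": [-15, 0, 0], "spin": 0},
    {"hand": 0, "slide": [-15, 0, 0], "spin": 0},
    {"hand": 0, "slide": [-10, 0, 0], "spin": 0},
    {"hand": 0, "slide": [0, 0, 0], "spin": 0},
  ],
)

```text
time: 13.65
tool_pos: [0.6435, -0.1257, 0.3324]
tool_rot: [0.343, 1.559, 0.237]
contact_force: [-0.0, 0.0, -0.7]
opening: 0.0458
```

```bash
python3 - <<'E'
from chk import *
p=chk();go((.5433,-.11,.32),-.108)
cv2.imwrite("pics/ret.png",cv2.resize(p["pixels"][60:260,160:420],None,fx=3,fy=3))
E
```

```text
side 1487 s [-129.49221308  -57.7315353 ] x [-35.93096189  37.86985756] z [0.07644337 0.14997222]
  rim [array([  0.9, -94.3]), array([74.5, 74.3]), np.float64(0.2)]
t 13.7 tcp [ 0.6433 -0.1256  0.3316] F [ 0.5 -0.1  0.2] T [0.01 0.04 0.02] open 0.0457 toolx [ 0.011  0.003 -1.   ] tooly [0.105 0.994 0.004] tz [ 0.994 -0.105  0.01 ]
slide mm (tool, spin not applied) [  10.6    5.  -101.2] spin 0.003 q6 -1.778
after spin slide [  10.6    4.7 -101.2]
```

View pics/ret.png

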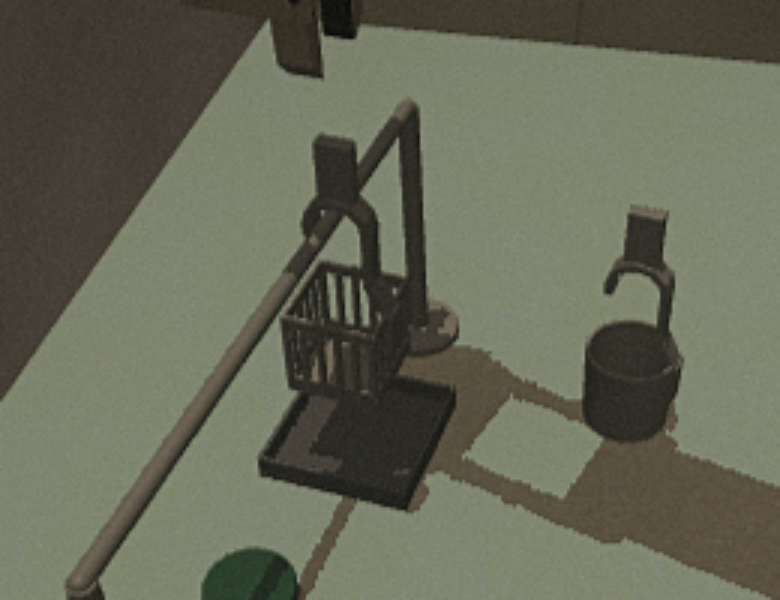

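The gripper is clear and the caddy hangs free. I let any swing settle.

>>> send_rows(
  motion=[
    {"hand": 0, "slide": [-5, 0, 0], "spin": 0},
    {"hand": 0, "slide": [0, 0, 0], "spin": 0},
    {"hand": 0, "slide": [0, 0, 0], "spin": 0},
    {"hand": 0, "slide": [0, 0, 0], "spin": 0},
    {"hand": 0, "slide": [0, 0, 0], "spin": 0},
    {"hand": 0, "slide": [0, 0, 0], "spin": 0},
    {"hand": 0, "slide": [0, 0, 0], "spin": 0},
    {"hand": 0, "slide": [0, 0, 0], "spin": 0},
  ],
)

```text
time: 14.5
tool_pos: [0.6425, -0.1253, 0.3335]
tool_rot: [0.912, 1.564, 0.806]
contact_force: [1.0, 0.4, -0.7]
opening: 0.0459
```

>>> send_rows(
  motion=[
    {"hand": 0, "slide": [0, 0, 0], "spin": 0},
    {"hand": 0, "slide": [0, 0, 0], "spin": 0},
    {"hand": 0, "slide": [0, 0, 0], "spin": 0},
    {"hand": 0, "slide": [0, 0, 0], "spin": 0},
    {"hand": 0, "slide": [0, 0, 0], "spin": 0},
    {"hand": 0, "slide": [0, 0, 0], "spin": 0},
    {"hand": 0, "slide": [0, 0, 0], "spin": 0},
    {"hand": 0, "slide": [0, 0, 0], "spin": 0},
  ],
)

```text
time: 15.3
tool_pos: [0.6425, -0.1254, 0.3336]
tool_rot: [0.873, 1.564, 0.768]
contact_force: [-0.5, 0.4, -0.4]
opening: 0.0464
```

```bash
python3 - <<'E'
from chk import *
for i in range(5): p=chk()
go((.6433,-.1252,.34),-.108)
W=cloud(p);k=W[sel(W,.06,.2,(.38,.5),(-.26,-.12))];print('cup',np.percentile(k,[2,98],0).round(3))
E
```

```text
side 1477 s [-129.12669018  -57.55638423] x [-32.48505474  41.7936633 ] z [0.07628891 0.14996032]
  rim [array([  3.8, -93.6]), array([74.4, 73.7]), np.float64(0.4)]
side 1483 s [-129.82456675  -57.84615286] x [-32.42494062  42.17019644] z [0.07581562 0.15184088]
  rim [array([  3.3, -94.3]), array([74.4, 74.5]), np.float64(89.9)]
side 1483 s [-129.50541662  -57.82209564] x [-32.26014263  41.88079052] z [0.07651686 0.15137216]
  rim [array([  4., -94.]), array([75.1, 73.4]), np.float64(0.3)]
side 1480 s [-129.48950011  -57.70856179] x [-32.26257955  42.20958693] z [0.07541457 0.14987129]
  rim [array([  3.8, -94.3]), array([74.2, 74.5]), np.float64(0.6)]
side 1475 s [-129.24516351  -57.64474914] x [-32.29780934  42.00852099] z [0.07605381 0.15109956]
  rim [array([  3.6, -93.6]), array([74.3, 73.2]), np.float64(0.3)]
t 15.55 tcp [ 0.6425 -0.1254  0.3336] F [ 0.2 -0.2 -0.4] T [-0.04 -0.01  0.04] open 0.0462 toolx [ 0.005  0.005 -1.   ] tooly [0.105 0.994 0.005] tz [ 0.994 -0.105  0.004]
slide mm (tool, spin not applied) [-6.4  0.3  0.8] spin 0.003 q6 -1.778
after spin slide [-6.4  0.3  0.8]
cup [[ 0.409 -0.23   0.061]
 [ 0.475 -0.162  0.198]]
```

Across the rail, x moved from 0.9 to 3.8 mm, so it may still be swinging slightly. I sample longer before handing in.

>>> send_rows(
  motion=[
    {"hand": 0, "slide": [0, 0, 0], "spin": 0},
    {"hand": 0, "slide": [0, 0, 0], "spin": 0},
    {"hand": 0, "slide": [0, 0, 0], "spin": 0},
    {"hand": 0, "slide": [0, 0, 0], "spin": 0},
    {"hand": 0, "slide": [0, 0, 0], "spin": 0},
    {"hand": 0, "slide": [0, 0, 0], "spin": 0},
    {"hand": 0, "slide": [0, 0, 0], "spin": 0},
    {"hand": 0, "slide": [0, 0, 0], "spin": 0},
  ],
)

```text
time: 16.35
tool_pos: [0.6425, -0.1254, 0.3335]
tool_rot: [0.896, 1.564, 0.79]
contact_force: [-0.0, 0.3, -0.6]
opening: 0.046
```

```bash
python3 - <<'E'
from chk import *
from cell import observe
for i in range(16):
    p=vision.read_camera("side");W=cloud(p);k=W[sel(W,.065,.155,(.55,.76),(-.22,0))][:,:2]-m
    print(np.percentile(k@d,[1,99]).mean().round(4),np.percentile(k@xr,[1,99]).mean().round(4),end=' | ')
W=cloud(p);k=W[sel(W,.213,.235,(.58,.76),(-.08,.2))];print('rail x in side cam',((k[:,:2]-m)@xr).mean())
print(observe()['time'])
E
```

```text
-0.0936 0.005 | -0.0936 0.0049 | -0.0936 0.0048 | -0.0935 0.0048 | -0.0936 0.0047 | -0.0937 0.0048 | -0.0936 0.0048 | -0.0938 0.0048 | -0.0934 0.0048 | -0.0933 0.0047 | -0.0935 0.0048 | -0.0935 0.0048 | -0.0935 0.0051 | -0.0936 0.0047 | -0.0935 0.0048 | -0.0937 0.0049 | rail x in side cam -0.0009392878149928579
17.15
```

It is steady to within noise and centred on the dish along the rail (-93.5 against -93.5 mm). The cup has not moved.

```bash
python3 -c "
from cell import job
print(job.hand_in())"
```

```text
the job is handed in; nothing more can be done
None
```

The caddy is hanging on the rail, centred over the drip dish, and I handed the job in at about 17 s of the 51 s allowed. I gripped it by its tab and hooked it over the half of the rail with the pot, about 80 mm from the middle. I then slid it about 175 mm along the rail to the dish and let go.

- **Position:** along the rail, the caddy and the dish are both 93.5 mm from the middle. Its bottom is at about 76 mm, as it should be when hung.
- **Stillness:** 16 pictures over the last 0.8 s showed no change beyond about 0.3 mm of noise. Before that it had drifted about 4 mm across the rail after release, and then stopped.
- **Robot and other things:** the gripper is clear, about 0.1 m above where it let go, and contact forces read close to zero. The cup's measured extents match the first ones within about 1 mm. I did not re-measure the mug or the pot.
- **Small disagreements:** the caddy's visible body reads about 5 mm to +x of the rail, while the dish reads about 1.5 mm to +x. So it may hang about 3 mm off the dish centre across the rail. During the slide the wrist carried much of the caddy's weight at times, so the hook was only lightly on the rail, or about half a millimetre above it.

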